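# Switch on the prep bench in order

## Task

Start up the bench with its cordless push switches: with the fingertips, gently press the green key (extractor), then the yellow key (pump), then the blue key (lamp), each fully in, where it stays by itself. Leave the red alarm key out, and do not shift or lift the switch boxes or the funnel and vials standing among them.

Things in the scene. Friction and masses are not known exactly. Their poses are not given: they have to be found in the camera images.
- green_switch: the extractor switch: a white 64x64 mm box with rounded edges, its collar 40 mm high, about 0.6 kg, standing loose on the worktop with a round green key in the middle of its top; origin at the centre of its underside, z up, x and y along its sides
- green_top (a point): centre of the top face of the green key, a flat round button 34 mm across; it stands 22 mm above the box's collar (62 mm above the worktop) when out and 8 mm above the collar when fully in; the point moves with the key
- green_key (a joint): how far the green key is pressed in, m: 0 out, 0.014 fully in; it goes straight down, resists with about 3.5 N at first, growing to about 5.5 N when fully in, then its sprung cap yields up to 9 mm further (about 1.2 N more per mm) and comes back; the key stays where it is left
- yellow_switch: the pump switch: a white 64x64 mm box with rounded edges, its collar 40 mm high, about 0.6 kg, standing loose on the worktop with a round yellow key in the middle of its top; origin at the centre of its underside, z up, x and y along its sides
- yellow_top (a point): centre of the top face of the yellow key, a flat round button 34 mm across; it stands 22 mm above the box's collar (62 mm above the worktop) when out and 8 mm above the collar when fully in; the point moves with the key
- yellow_key (a joint): how far the yellow key is pressed in, m: 0 out, 0.014 fully in; it goes straight down, resists with about 3.5 N at first, growing to about 5.5 N when fully in, then its sprung cap yields up to 9 mm further (about 1.2 N more per mm) and comes back; the key stays where it is left
- blue_switch: the lamp switch: a white 64x64 mm box with rounded edges, its collar 40 mm high, about 0.6 kg, standing loose on the worktop with a round blue key in the middle of its top; origin at the centre of its underside, z up, x and y along its sides
- blue_top (a point): centre of the top face of the blue key, a flat round button 34 mm across; it stands 22 mm above the box's collar (62 mm above the worktop) when out and 8 mm above the collar when fully in; the point moves with the key
- blue_key (a joint): how far the blue key is pressed in, m: 0 out, 0.014 fully in; it goes straight down, resists with about 3.5 N at first, growing to about 5.5 N when fully in, then its sprung cap yields up to 9 mm further (about 1.2 N more per mm) and comes back; the key stays where it is left
- red_switch: the alarm switch: a white 64x64 mm box with rounded edges, its collar 40 mm high, about 0.6 kg, standing loose on the worktop with a round red key in the middle of its top; origin at the centre of its underside, z up, x and y along its sides
- red_top (a point): centre of the top face of the red key, a flat round button 34 mm across; it stands 22 mm above the box's collar (62 mm above the worktop) when out and 8 mm above the collar when fully in; the point moves with the key
- red_key (a joint): how far the red key is pressed in, m: 0 out, 0.014 fully in; it goes straight down, resists with about 3.5 N at first, growing to about 5.5 N when fully in, then its sprung cap yields up to 9 mm further (about 1.2 N more per mm) and comes back; the key stays where it is left
- funnel: bystander: white moulded funnel adapter, cone below and narrow neck on top, 45 mm across, 45 mm tall, standing loose on the worktop; origin at the centre of its underside, z up
- white_vial: bystander: white plastic vial with a white cap, 36 mm across, 90 mm tall, standing loose on the worktop; origin at the centre of its underside, z up
- bluecap_vial: bystander: cream plastic vial with a blue cap, 33 mm across, 104 mm tall, standing loose on the worktop; origin at the centre of its underside, z up

How it is judged:
By the outcome, as a careful person would: the job done as asked, in the order asked, and still so for the second after the job is handed in, with the robot touching nothing.
It also fails if it takes over 54 s, if anything falls off the work surface, if the arm or the gripper's body presses on something with over 40 N, if the wrist force passes 120 N, or if a joint passes its speed limit or range.

## Robot

A 6-joint arm with a two-finger parallel gripper is mounted at the origin on a cart in front of the work surface, level with it; the furniture and walls round the work are solid. World frame = base frame: x ahead of the robot, y to its left, z up, the work surface at z = 0. Lengths are in m, angles in rad, forces in N, time in s.
With the tool pointing down it reaches from about 0.25 to 0.775 m from the base axis. Payload 4 kg.
Tool frame: the origin (TCP) lies midway between the tips of the shut fingers; the grasp point (between the pads) lies 19 mm behind it; z points along the fingers, x is the direction in which the jaws open and shut, and the axes are right-handed (so a half turn about z gives the same grasp; the last joint's range is limited). The gripper opens to 94 mm and grips with 3 to 60 N. Pads are 16 mm wide; open, the fingers measure 119 mm over their backs; the gripper's body (75 mm by 177 mm) begins 78 mm behind the grasp point.
Start: joints at [1.085, 0.087, 1.371, -0, 1.684, -0.103], TCP at [0.205, 0.51, 0.206] pointing down, gripper open.
Joint ranges: [-3.1, 3.1], [-0.76, 2.03], [0.27, 2.55], [-1.08, 4.22], [0.17, 2.65], [-2.57, 2.57]. Speed limits (rad/s): [2.79, 2.79, 3.14, 3.14, 3.14, 3.14].

## Interface

Orientations are given as [roll, pitch, yaw] about the fixed x, y, z axes, in that order (R = Rz(yaw) Ry(pitch) Rx(roll)).
In Python, from bench import robot, eyes, close_job gives the robot as it stands.
- The arm moves only by the shell command python3 -m jog 'ROWS'. ROWS is JSON, a list of rows, each a list of 3 entries, a list of its own where there are three numbers: the turn, a rotation vector about the tool's x, y, z in degrees, then the shift along the tool's x, y, z in mm, then the closure, from -1 (fully open) to 1 (shut). In form: [[[wx, wy, wz], [x, y, z], claw], ...]. A call has 1 to 5 rows; each row is the pose to reach, as a shift and turn from the pose commanded when the call began, along the tool's axes at that moment; what a row does not reach only later rows make up. A row lasts 1/10 s, in which the tool goes at most 50 mm and 8.59 degrees, less where a joint would pass 70% of its speed; a pose out of reach is approached as far as the arm can. A call with a gripper value outside its range is refused whole. The fingers move at their own pace and stop on an object; the grip force is fixed at half the most. Time passes only in rows, so rows that repeat a pose let the fingers close. It gives the time, the measured TCP pose, the force and the opening at its end, in the units of the state.
- robot.get_obs(): the state, without advancing time (a new reading comes with each control period).
- eyes.snapshot(name): name is "side" or "top" or "wrist"; returns (picture, depth): 384x512x3 uint8, red, green, blue; 384x512 float32, m along the optical axis (not along the pixel's ray), 0 where there is no reading.
- eyes.camera_params(name): a dict with "mtx" (3x3 intrinsics, pixels), "world_to_cam" (4x4, takes a point from world to camera coordinates). Camera axes: x right, y up, looking along -z (the intrinsics and any distortion apply to the point x, -y, -z); pixel columns grow to the right and rows downward; lengths in m; the calibration is good to about 2 mm. A picture is of the moment at which its call begins: read the wrist's pose just before it. camera_params takes no time and is no camera call; for the wrist camera it gives the pose at the moment of the call.
- close_job(): hands the job in, once; it reports no verdict.
The state is a dict: "time": time; "joint_positions": joint angles; "qvel": joint speeds; "joint_torque": joint torques, N m; "tool_pos": TCP position; "ee_rot": TCP orientation; "wrist_force": force on the tool from outside, world axes, zero at the start; "wrist_torque": the same for the moment, N m; "width": finger opening in m.
Only numpy, scipy, OpenCV 4.12 (cv2) and the standard library are available. Lean on these libraries where they do the work, as an engineer would, in place of code of your own. Each camera call takes 0.05 s, during which the arm holds its last target. There are 200 camera calls.

## Working session

There is one attempt and no reset: what is moved stays moved. The work goes in short steps, Python scripts to look and compute and a shell command to move; the robot and the scene stay as the last step left them, time stands still between calls to the robot, and variables do not carry over. Pictures are saved under pics/ and viewed, about 8 in all and at most 12, crops included, and the job is handed in when it is done.

```bash
mkdir -p pics; cat > h.py <<'E'
from bench import robot, eyes, close_job
import numpy as np, cv2
def world(name):
    p=eyes.camera_params(name); im,d=eyes.snapshot(name)
    K=np.array(p["mtx"]);T=np.linalg.inv(np.array(p["world_to_cam"]))
    v,u=np.mgrid[:384,:512]
    c=np.stack([(u-K[0,2])/K[0,0]*d,-(v-K[1,2])/K[1,1]*d,-d,np.ones_like(d)],-1)
    return im,d,(c@T.T)[...,:3]
E
python3 - <<'E'
from h import *
o=robot.get_obs();print({k:np.round(v,3) for k,v in o.items()})
for n in("top","side"):
    im,d,w=world(n);np.savez(f"{n}.npz",im=im,d=d,w=w)
    cv2.imwrite(f"pics/{n}0.png",im[...,::-1]);print(n,eyes.camera_params(n))
E
```

```text
{'time': np.float64(0.0), 'joint_positions': array([ 1.085,  0.088,  1.372, -0.   ,  1.684, -0.103]), 'qvel': array([-0.002,  0.   , -0.001,  0.   ,  0.001, -0.001]), 'joint_torque': array([ 0.0000e+00, -3.4019e+01, -3.0242e+01,  7.2000e-02,  3.3000e-02,
       -0.0000e+00]), 'tool_pos': array([0.205, 0.51 , 0.204]), 'ee_rot': array([-3.141e+00,  2.000e-03,  1.188e+00]), 'wrist_force': array([ 0.263, -0.573,  0.522]), 'wrist_torque': array([0.   , 0.029, 0.014]), 'width': np.float64(0.094)}
top {'mtx': array([[439.99301414,   0.        , 252.79900946],
       [  0.        , 439.99301414, 190.32846246],
       [  0.        ,   0.        ,   1.        ]]), 'world_to_cam': array([[-1.54904298e-02, -9.99879812e-01, -6.39191027e-04,
         9.48574207e-03],
       [ 9.80073777e-01, -1.53101914e-02,  1.98042898e-01,
        -5.18675461e-01],
       [-1.98028882e-01,  2.44131524e-03,  9.80193145e-01,
        -1.36243182e+00],
       [ 0.00000000e+00,  0.00000000e+00,  0.00000000e+00,
         1.00000000e+00]])}
side {'mtx': array([[439.04143819,   0.        , 260.08555392],
       [  0.        , 439.04143819, 197.22254038],
       [  0.        ,   0.        ,   1.        ]]), 'world_to_cam': array([[-0.99556178,  0.08971855,  0.02841347,  0.50576192],
       [-0.00958141, -0.39697658,  0.91777873, -0.07634488],
       [ 0.09362126,  0.91343318,  0.39607434, -1.25580802],
       [ 0.        ,  0.        ,  0.        ,  1.        ]])}
```

View pics/top0.png

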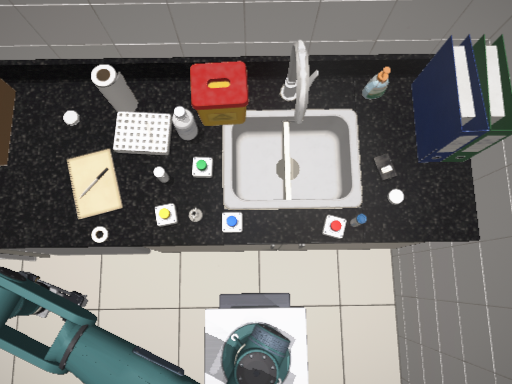

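View pics/side0.png

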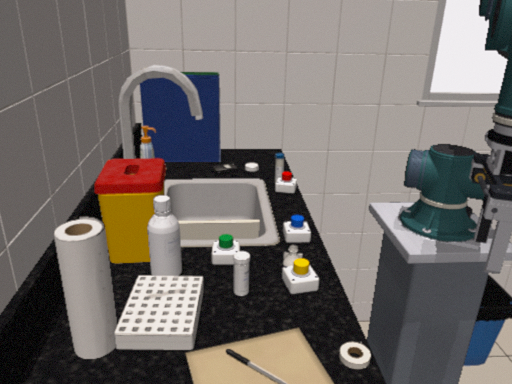

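Top view: green key at (202,165), yellow (165,214), blue (232,222), red (335,226), funnel (196,215), white vial (161,174), tall bottle (185,123). Next I compute positions.

```bash
python3 - <<'E'
from h import *
for n in("top","side"):
    z=np.load(n+".npz");im,w,d=z["im"],z["w"],z["d"]
    hsv=cv2.cvtColor(im,cv2.COLOR_RGB2HSV)
    ok=(d>0)&(hsv[...,1]>150)&(hsv[...,2]>90)&(w[...,2]>.04)&(w[...,2]<.09)&(w[...,0]>.2)&(w[...,0]<.8)
    for c,(a,b) in dict(green=(50,85),yellow=(22,35),blue=(105,125),red=(0,8)).items():
        m=(ok&(hsv[...,0]>=a)&(hsv[...,0]<=b)).astype(np.uint8)
        k,l,s,ce=cv2.connectedComponentsWithStats(m)
        for i in range(1,k):
            if s[i,4]>15:
                q=w[l==i];t=q[q[:,2]>np.median(q[:,2])-.003];print(n,c,ce[i].round(),s[i,4],t.mean(0).round(4),((t.min(0)+t.max(0))/2).round(4),np.ptp(t,0).round(3),q[:,2].max().round(4))
z=np.load("top.npz");w=z["w"]
for nm,(u,v) in dict(funnel=(196,215),wv=(161,174),bottle=(183,123),red_can=(220,85),table=(140,200)).items():
    q=w[v-12:v+13,u-12:u+13].reshape(-1,3);h=q[q[:,2]>.02];print(nm,h.mean(0).round(3) if len(h) else q.mean(0).round(4),h.min(0).round(3) if len(h) else'',h.max(0).round(3) if len(h) else '')
E
```

```text
top yellow [220. 119.] 20 [0.7561 0.1078 0.0716] [0.7561 0.1073 0.0769] [0.004 0.03  0.024] 0.0891
top blue [232. 221.] 73 [0.4204 0.0706 0.0634] [0.421  0.0715 0.0643] [0.029 0.025 0.009] 0.0689
top red [336. 225.] 74 [ 0.4006 -0.2568  0.0618] [ 0.4002 -0.2562  0.0634] [0.029 0.031 0.01 ] 0.0685
side green [225. 240.] 103 [0.6063 0.1717 0.0614] [0.6069 0.1713 0.061 ] [0.028 0.031 0.005] 0.0638
side yellow [143. 238.] 148 [0.7915 0.176  0.0764] [0.7912 0.1757 0.0769] [0.018 0.007 0.026] 0.09
side yellow [301. 266.] 203 [0.4485 0.2879 0.0615] [0.448  0.2865 0.0608] [0.032 0.031 0.006] 0.064
side blue [297. 221.] 126 [0.4207 0.0753 0.0605] [0.421  0.0714 0.0599] [0.031 0.036 0.008] 0.0638
side red [286. 176.] 72 [ 0.4008 -0.2515  0.0601] [ 0.4006 -0.252   0.059 ] [0.03  0.035 0.01 ] 0.0638
funnel [0.44  0.185 0.076] [0.239 0.005 0.02 ] [0.469 0.207 1.438]
wv [0.57  0.294 0.085] [0.239 0.005 0.02 ] [0.592 0.316 1.438]
bottle [0.721 0.214 0.129] [0.239 0.005 0.022] [0.76  0.254 1.438]
red_can [0.81  0.095 0.209] [0.239 0.005 0.175] [0.854 0.134 1.438]
table [0.239 0.005 1.438] [0.239 0.005 1.438] [0.239 0.005 1.438]
```

```bash
python3 -m jog '[[[0,0,-7],[-16,47,0],1],[[0,0,-14],[-31,94,0],1],[[0,0,-22],[-47,141,0],1],[[0,0,-22],[-63,188,0],1],[[0,0,-22],[-78,235,0],1]]'; python3 -c "
from h import *;print(robot.get_obs()['tool_pos'],robot.get_obs()['ee_rot'])"
```

```text
time: 0.6
tool_pos: [0.3935, 0.3499, 0.2051]
ee_rot: [-3.141, 0.0, 1.573]
wrist_force: [0.5, 0.8, -0.1]
width: 0.0576
[0.39351585 0.34989814 0.20506379] [-3.14110539e+00  2.03567173e-04  1.57269456e+00]
```

```bash
python3 -m jog '[[[0,0,0],[-30,35,0],1],[[0,0,0],[-60,70,0],1],[[0,0,0],[-90,105,0],1],[[0,0,0],[-120,140,0],1],[[0,0,0],[-150,175,0],1]]'; python3 -m jog '[[[0,0,0],[-32,37,10],1],[[0,0,0],[-32,37,40],1],[[0,0,0],[-32,37,40],1]]';  python3 - <<'E'
from h import *
print(robot.get_obs()['tool_pos'])
im,d,w=world("wrist");np.savez("w1.npz",im=im,d=d,w=w);cv2.imwrite("pics/w1.png",im[...,::-1])
hsv=cv2.cvtColor(im,cv2.COLOR_RGB2HSV)
m=(hsv[...,0]>50)&(hsv[...,0]<85)&(hsv[...,1]>150)&(hsv[...,2]>60)&(w[...,2]>.057)&(w[...,2]<.07)
q=w[m];print(m.sum(),q.mean(0),q.min(0),q.max(0))
E
```

```text
time: 1.1
tool_pos: [0.5688, 0.2001, 0.2049]
ee_rot: [-3.141, -0.0, 1.572]
wrist_force: [0.8, 0.4, 0.1]
width: 0.0176
time: 1.4
tool_pos: [0.6028, 0.1678, 0.1592]
ee_rot: [-3.13, 0.002, 1.569]
wrist_force: [-0.1, 0.5, -0.7]
width: 0.0004
[0.60278801 0.16780643 0.15923534]<stdin>:6: RuntimeWarning: Mean of empty slice.
  ret = um.true_divide(
Traceback (most recent call last):
ValueError: zero-size array to reduction operation minimum which has no identity
```

View pics/w1.png

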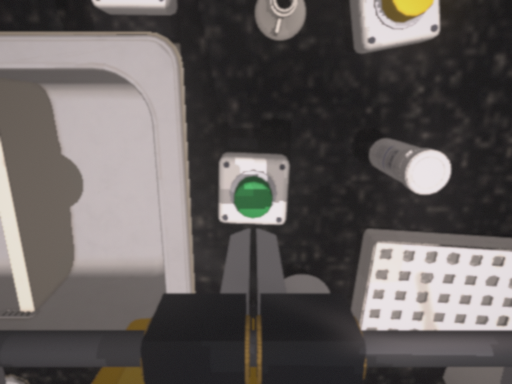

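Wrist view: green key at (253,197), fingertips at (253,230) directly beside it in the image and slightly tilted view; the vial and bottle are clear. The mask failed, so I check the depth.

```bash
cat >> h.py <<'E'
H=dict(green=(50,85),yellow=(22,35),blue=(105,125),red=(0,8))
def key(c,z=None,n="wrist"):
    o=robot.get_obs();im,d,w=world(n)
    hsv=cv2.cvtColor(im,cv2.COLOR_RGB2HSV);a,b=H[c]
    m=((hsv[...,0]>=a)&(hsv[...,0]<=b)&(hsv[...,1]>120)&(hsv[...,2]>60)).astype(np.uint8)
    k,l,s,ce=cv2.connectedComponentsWithStats(m)
    print(c,"tcp",o['tool_pos'].round(4),o['ee_rot'].round(3),"F",o['wrist_force'].round(1))
    for i in range(1,k):
        if s[i,4]>60:
            q=w[(l==i)&(d>0)]
            if len(q)==0: print(ce[i],"nodepth");continue
            t=q[q[:,2]>np.percentile(q[:,2],70)-.004];print(ce[i].round(),s[i,4],"mid",((t.min(0)+t.max(0))/2).round(4),"ext",np.ptp(t,0).round(4),"z",np.median(t[:,2]).round(4))
    return im,d,w
E
python3 - <<'E'
from h import *
im,d,w=key("green");print(d[197,253],w[197,253],w[215,230],w[100,253])
E
```

```text
green tcp [0.6032 0.1689 0.1619] [-3.134e+00  1.000e-03  1.571e+00] F [-0.5  0.6  1.1]
[251. 197.] 767 mid [0.6076 0.1673 0.0625] ext [0.0303 0.0281 0.0046] z 0.063
0.29247865 [0.60724072 0.16860664 0.06241189] [0.63231204 0.14700983 0.03771837] [0.52842352 0.16853829 0.00141332]
```

```bash
python3 -m jog '[[[0,0,0],[-1,3,30],1],[[0,0,0],[-1,3,60],1],[[0,0,0],[-1,3,80],1],[[0,0,0],[-1,3,88],1],[[0,0,0],[-1,3,88],1]]'; python3 -m jog '[[[0,0,0],[0,0,4],1],[[0,0,0],[0,0,8],1],[[0,0,0],[0,0,12],1],[[0,0,0],[0,0,16],1],[[0,0,0],[0,0,16],1]]'
```

```text
time: 2.0
tool_pos: [0.6074, 0.1696, 0.0779]
ee_rot: [-3.141, -0.0, 1.573]
wrist_force: [0.3, 0.8, -0.7]
width: 0.0001
time: 2.5
tool_pos: [0.608, 0.1687, 0.0613]
ee_rot: [3.141, -0.0, 1.572]
wrist_force: [0.5, -0.5, 0.2]
width: 0.0003
```

```bash
python3 -m jog '[[[0,0,0],[0,-1,3],1],[[0,0,0],[0,-1,6],1],[[0,0,0],[0,-1,9],1],[[0,0,0],[0,-1,11],1],[[0,0,0],[0,-1,11],1]]'; python3 -m jog '[[[0,0,0],[0,0,2],1],[[0,0,0],[0,0,4],1],[[0,0,0],[0,0,6],1],[[0,0,0],[0,0,6],1]]'
```

```text
time: 3.0
tool_pos: [0.6078, 0.1687, 0.0509]
ee_rot: [3.139, -0.0, 1.572]
wrist_force: [3.3, -0.4, 3.7]
width: 0.0002
time: 3.4
tool_pos: [0.6079, 0.1687, 0.0461]
ee_rot: [3.139, -0.0, 1.572]
wrist_force: [0.4, -0.7, 8.6]
width: 0.0008
```

```bash
python3 -m jog '[[[0,0,0],[0,0,2],1],[[0,0,0],[0,0,2],1],[[0,0,0],[0,0,2],1]]'; python3 -m jog '[[[0,0,0],[0,0,-10],1],[[0,0,0],[0,0,-25],1],[[0,0,0],[0,0,-60],1],[[0,0,0],[0,0,-105],1],[[0,0,0],[0,0,-110],1]]'; python3 -m jog '[[[0,0,0],[0,0,0],1],[[0,0,0],[0,0,0],1]]';python3 - <<'E'
from h import *
key("green")
im,d,w=key("yellow")
E
```

```text
time: 3.7
tool_pos: [0.6079, 0.1687, 0.0448]
ee_rot: [3.139, -0.0, 1.572]
wrist_force: [0.4, -0.4, 10.7]
width: 0.0002
time: 4.2
tool_pos: [0.609, 0.1694, 0.1591]
ee_rot: [3.133, -0.002, 1.572]
wrist_force: [0.7, -0.6, 0.7]
width: 0.0005
time: 4.4
tool_pos: [0.6055, 0.1686, 0.1503]
ee_rot: [-3.137, 0.001, 1.572]
wrist_force: [-0.7, 0.1, -1.4]
width: 0.0003
green tcp [0.6055 0.1686 0.1503] [-3.137e+00  1.000e-03  1.572e+00] F [-0.7  0.1 -1.4]
[250. 185.] 377 mid [0.6006 0.1665 0.0482] ext [0.0167 0.0273 0.005 ] z 0.0489
[252. 205.] 179 mid [0.618  0.167  0.0489] ext [0.0098 0.0233 0.0037] z 0.0491
yellow tcp [0.6053 0.1685 0.1496] [-3.136e+00  1.000e-03  1.572e+00] F [-0.7 -0.2 -0.5]
[418.   3.] 211 mid [0.4645 0.2829 0.062 ] ext [0.0052 0.0227 0.005 ] z 0.0624
```

Green is in: its top measures 0.0485 against 0.062 when out. Now yellow.

```bash
python3 -m jog '[[[0,0,0],[24,-32,-5],1],[[0,0,0],[48,-64,-5],1],[[0,0,0],[72,-96,-5],1],[[0,0,0],[96,-128,-5],1],[[0,0,0],[118,-158,-5],1]]'; python3 -m jog '[[[0,0,0],[0,0,0],1],[[0,0,0],[0,0,0],1],[[0,0,0],[0,0,0],1]]';python3 - <<'E'
from h import *
im,d,w=key("yellow")
cv2.imwrite("pics/w2.png",im[...,::-1])
E
```

```text
time: 5.0
tool_pos: [0.4462, 0.2869, 0.1554]
ee_rot: [-3.138, 0.001, 1.572]
wrist_force: [0.8, 0.6, -0.1]
width: 0.0005
time: 5.3
tool_pos: [0.4491, 0.2857, 0.1565]
ee_rot: [-3.14, 0.001, 1.571]
wrist_force: [-0.1, 0.2, -0.4]
width: 0.0004
yellow tcp [0.4491 0.2857 0.1565] [-3.140e+00  1.000e-03  1.571e+00] F [-0.1  0.2 -0.4]
[256. 184.] 338 mid [0.4425 0.2879 0.0624] ext [0.0161 0.0216 0.0054] z 0.0628
[251. 209.] 119 mid [0.4625 0.2837 0.0631] ext [0.006  0.0219 0.0036] z 0.0631
```

View pics/w2.png

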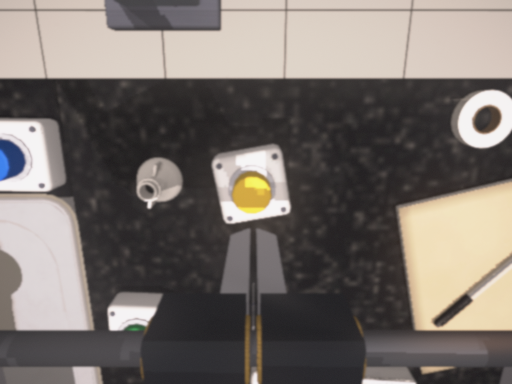

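Wrist view: yellow key at (251,192), fingertips at (253,230) in line with it; funnel at (160,185) is well clear. Pressing.

```bash
python3 -m jog '[[[0,0,0],[1,1,30],1],[[0,0,0],[1,1,60],1],[[0,0,0],[1,1,80],1],[[0,0,0],[1,1,90],1],[[0,0,0],[1,1,90],1]]'; python3 -m jog '[[[0,0,0],[0,0,4],1],[[0,0,0],[0,0,8],1],[[0,0,0],[0,0,11],1],[[0,0,0],[0,0,14],1],[[0,0,0],[0,0,14],1]]'
```

```text
time: 5.85
tool_pos: [0.4494, 0.2863, 0.0655]
ee_rot: [-3.138, 0.002, 1.57]
wrist_force: [-0.5, -0.3, 0.8]
width: 0.0003
time: 6.35
tool_pos: [0.4511, 0.2879, 0.0545]
ee_rot: [3.138, -0.001, 1.572]
wrist_force: [3.2, 0.4, 3.1]
width: 0.0002
```

```bash
python3 -m jog '[[[0,0,0],[0,0,3],1],[[0,0,0],[0,0,6],1],[[0,0,0],[0,0,8],1],[[0,0,0],[0,0,9],1],[[0,0,0],[0,0,9],1]]'
```

```text
time: 6.85
tool_pos: [0.4511, 0.2879, 0.0461]
ee_rot: [3.138, -0.001, 1.572]
wrist_force: [2.2, -1.6, 9.0]
width: 0.0007
```

```bash
python3 -m jog '[[[0,0,0],[0,0,2],1],[[0,0,0],[0,0,2],1],[[0,0,0],[0,0,2],1]]'; python3 -m jog '[[[0,0,0],[0,0,-10],1],[[0,0,0],[0,0,-25],1],[[0,0,0],[0,0,-60],1],[[0,0,0],[0,0,-105],1],[[0,0,0],[0,0,-110],1]]'; python3 -m jog '[[[0,0,0],[0,0,0],1],[[0,0,0],[0,0,0],1]]';python3 - <<'E'
from h import *
im,d,w=key("yellow")
cv2.imwrite("pics/w3.png",im[...,::-1])
E
```

```text
time: 7.15
tool_pos: [0.4512, 0.288, 0.0447]
ee_rot: [3.138, -0.001, 1.572]
wrist_force: [0.3, -1.1, 10.9]
width: 0.0007
time: 7.65
tool_pos: [0.4514, 0.2889, 0.1577]
ee_rot: [3.135, -0.004, 1.572]
wrist_force: [-0.2, 0.2, 0.4]
width: 0.0006
time: 7.85
tool_pos: [0.4483, 0.2871, 0.1502]
ee_rot: [-3.138, 0.002, 1.572]
wrist_force: [-0.6, -0.7, 0.1]
width: 0.0006
yellow tcp [0.4483 0.2871 0.1502] [-3.138e+00  2.000e-03  1.572e+00] F [-0.6 -0.7  0.1]
[255. 183.] 291 mid [0.4423 0.2875 0.0485] ext [0.0148 0.0205 0.005 ] z 0.0489
[250. 206.] 149 mid [0.462  0.2845 0.049 ] ext [0.0069 0.0216 0.0029] z 0.049
```

View pics/w3.png

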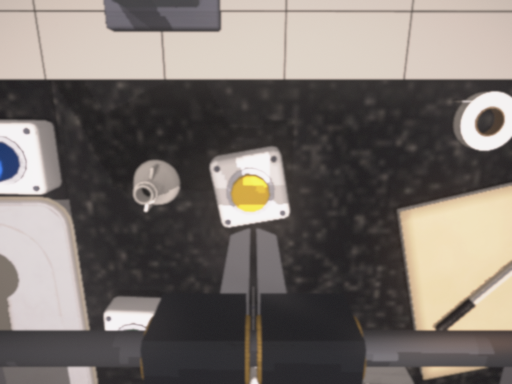

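Yellow is in (top at 0.049), and its box has not moved. Blue next.

```bash
python3 -m jog '[[[0,0,0],[-43,-6,-4],1],[[0,0,0],[-86,-12,-4],1],[[0,0,0],[-129,-18,-4],1],[[0,0,0],[-172,-24,-4],1],[[0,0,0],[-215,-29,-4],1]]'; python3 -m jog '[[[0,0,0],[0,0,0],1],[[0,0,0],[0,0,0],1],[[0,0,0],[0,0,0],1]]';python3 - <<'E'
from h import *
im,d,w=key("blue")
cv2.imwrite("pics/w4.png",im[...,::-1])
E
```

```text
time: 8.4
tool_pos: [0.419, 0.0711, 0.1541]
ee_rot: [-3.137, -0.0, 1.573]
wrist_force: [0.7, -0.2, 0.7]
width: 0.0001
time: 8.7
tool_pos: [0.4205, 0.0733, 0.1553]
ee_rot: [-3.139, -0.001, 1.573]
wrist_force: [-0.0, 1.1, 0.0]
width: 0.0004
blue tcp [0.4205 0.0733 0.1553] [-3.139e+00 -1.000e-03  1.573e+00] F [-0.   1.1  0. ]
[249. 194.] 1154 mid [0.4224 0.0698 0.0622] ext [0.032  0.0301 0.0056] z 0.0629
```

View pics/w4.png

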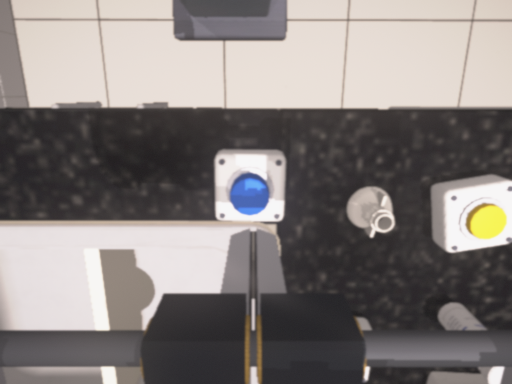

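Wrist view: blue key at (249,194), fingertips about 2-3 mm to its right; a small shift corrects that.

```bash
python3 -m jog '[[[0,0,0],[-3,1,30],1],[[0,0,0],[-3,1,60],1],[[0,0,0],[-3,1,80],1],[[0,0,0],[-3,1,89],1],[[0,0,0],[-3,1,89],1]]'; python3 -m jog '[[[0,0,0],[0,0,4],1],[[0,0,0],[0,0,8],1],[[0,0,0],[0,0,11],1],[[0,0,0],[0,0,14],1],[[0,0,0],[0,0,14],1]]'; python3 -m jog '[[[0,0,0],[0,0,3],1],[[0,0,0],[0,0,6],1],[[0,0,0],[0,0,8],1],[[0,0,0],[0,0,8],1]]'
```

```text
time: 9.25
tool_pos: [0.4209, 0.0704, 0.066]
ee_rot: [-3.138, -0.0, 1.574]
wrist_force: [-0.6, 0.8, 0.7]
width: 0.0005
time: 9.75
tool_pos: [0.4232, 0.0698, 0.0542]
ee_rot: [3.139, -0.001, 1.572]
wrist_force: [1.6, 1.1, 2.5]
width: 0.0003
time: 10.15
tool_pos: [0.4233, 0.0698, 0.0466]
ee_rot: [3.139, -0.001, 1.572]
wrist_force: [1.3, 1.6, 9.2]
width: 0.0005
```

```bash
python3 -m jog '[[[0,0,0],[0,0,3],1],[[0,0,0],[0,0,3],1],[[0,0,0],[0,0,3],1]]'; python3 -m jog '[[[0,0,0],[0,0,-10],1],[[0,0,0],[0,0,-25],1],[[0,0,0],[0,0,-60],1],[[0,0,0],[0,0,-105],1],[[0,0,0],[0,0,-140],1]]'; python3 -m jog '[[[0,0,0],[0,-20,0],1],[[0,0,0],[0,-50,0],1],[[0,0,0],[0,-80,0],1],[[0,0,0],[0,-80,0],1],[[0,0,0],[0,-80,0],1]]';python3 - <<'E'
from h import *
im,d,w=key("blue")
for c in("green","yellow","blue","red"): im,d,w=key(c,n="side")
cv2.imwrite("pics/side2.png",im[...,::-1])
a=np.load("side.npz")["w"]
# height/scene change vs. start, robot region excluded
df=np.abs(im.astype(int)-np.load("side.npz")["im"]).max(-1);df[:,420:]=0
ys,xs=np.where(df>60);print(len(ys),list(zip(xs,ys))[::max(1,len(ys)//25)])
E
```

```text
time: 10.45
tool_pos: [0.4233, 0.0698, 0.0443]
ee_rot: [3.138, -0.001, 1.572]
wrist_force: [-0.9, 2.3, 11.5]
width: 0.0002
time: 10.95
tool_pos: [0.4212, 0.0689, 0.1834]
ee_rot: [-3.14, 0.001, 1.572]
wrist_force: [-0.0, -0.1, -0.2]
width: 0.0005
time: 11.45
tool_pos: [0.3415, 0.069, 0.1817]
ee_rot: [-3.141, 0.001, 1.572]
wrist_force: [0.4, -0.0, -0.9]
width: 0.0001
blue tcp [0.3415 0.069  0.1817] [-3.141e+00  1.000e-03  1.572e+00] F [ 0.4 -0.  -0.9]
[253. 258.] 75 mid [0.3371 0.0686 0.2222] ext [0.0049 0.0009 0.0107] z 0.2211
green tcp [0.342  0.0691 0.1819] [-3.141e+00  1.000e-03  1.572e+00] F [-0.5  0.2  1. ]
[226. 243.] 82 mid [0.6058 0.17   0.0477] ext [0.0258 0.0288 0.0055] z 0.0474
yellow tcp [0.3423 0.0691 0.1819] [-3.141  0.     1.572] F [ 0.6  0.3 -0.4]
[127. 226.] 3056 mid [0.8182 0.1788 0.1555] ext [0.1233 0.019  0.0458] z 0.1559
[300. 269.] 123 mid [0.4489 0.2864 0.0473] ext [0.0298 0.0323 0.0064] z 0.0476
blue tcp [0.3424 0.0691 0.182 ] [-3.14   0.     1.572] F [0.2 0.1 0.5]
[182. 120.] 5414 mid [ 0.7577 -0.3801  0.2688] ext [0.2765 0.5091 0.0977] z 0.2675
[297. 223.] 87
[... 498 characters left out ...]
int64(13)), (np.int64(389), np.int64(16)), (np.int64(397), np.int64(19)), (np.int64(402), np.int64(22)), (np.int64(410), np.int64(25)), (np.int64(419), np.int64(28)), (np.int64(335), np.int64(32)), (np.int64(355), np.int64(35)), (np.int64(384), np.int64(38)), (np.int64(410), np.int64(41)), (np.int64(347), np.int64(45)), (np.int64(351), np.int64(49)), (np.int64(351), np.int64(56)), (np.int64(333), np.int64(66)), (np.int64(329), np.int64(76)), (np.int64(328), np.int64(90)), (np.int64(334), np.int64(107)), (np.int64(337), np.int64(120)), (np.int64(354), np.int64(128)), (np.int64(407), np.int64(166)), (np.int64(401), np.int64(208)), (np.int64(389), np.int64(226)), (np.int64(297), np.int64(271))]
```

View pics/side2.png

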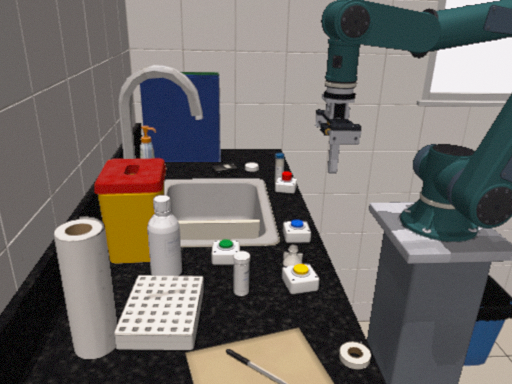

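The side view shows the green (226,243), yellow (300,269) and blue (297,223) keys in, with tops at about 0.047. Red (286,175) is out at 0.061. Boxes, funnel and vials stand where they were, and the arm is clear.

```bash
python3 -c "
from bench import close_job;print(close_job())"
```

```text
the job is handed in; nothing more can be done
None
```

I pressed the green, yellow and blue keys in that order with the shut fingertips, then drew the arm clear and handed the job in at about 11.7 s.

- **Force:** the press force was about 11 N at its highest reading.
- **Keys:** in the last side view the three key tops measure about 0.047–0.048 m, against about 0.048 m expected when fully in. The red key is still out, at about 0.061 m.
- **Position:** the key positions agree with the first pictures to about 1–2 mm, and the funnel and vials look unmoved by eye.
- **Failed check:** the last wrist picture could not confirm blue, because the key was out of its view. The side view covers it. An early wrist measurement of green also failed, apparently because the arm was still settling, and worked when repeated.

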